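Lock the memory stick into the transit case

ROBOT

A 6-joint arm with a two-finger parallel gripper is mounted at the origin on the work surface; the furniture and walls round the work are solid. World frame = base frame: x ahead of the robot, y to its left, z up, the work surface at z = 0. Lengths are in m, angles in rad, forces in N, time in s.
With the tool pointing down it reaches from about 0.225 to 0.875 m from the base axis. Payload 3.4 kg.
Tool frame: the origin (TCP) lies at the very end of the fingers, on their centre line; the grasp point (between the pads) lies 19 mm behind it (manip.pinch_z is the distance from the TCP to the grasp point, in m); z points along the fingers, y is the line along which they close (so a half turn about z gives the same grasp; the last joint's range is limited). The gripper opens to 85 mm and grips with 20 to 120 N. Pads are 22 mm wide; open, the fingers measure 114 mm over their backs; the gripper's body (76 mm by 85 mm) begins 54 mm behind the grasp point. The pads swing forward as they close: fully open they stand 13 mm farther back than shut.
Start: joints at [-1.417, 0.276, 1.505, -0, 1.361, -0.121], TCP at [0.156, -0.553, 0.231] pointing down, gripper open.
Joint ranges: [-2.89, 2.89], [-0.75, 2.08], [0.22, 2.7], [-1.18, 4.32], [0.11, 2.71], [-2.7, 2.7]. Speed limits (rad/s): [2.57, 2.57, 3.14, 3.14, 3.14, 3.14].

INTERFACE

Orientations are given as a unit quaternion [w, x, y, z].
In Python, from rig import manip gives the robot as it stands. The module is installed in compiled form; this text tells all that it offers.
- The arm moves only by the shell command python3 -m jog 'ROWS' [FORCE]. ROWS is JSON, a list of rows, each an object of numbers: "dx", "dy", "dz": the shift along the tool's x, y, z each as a share of 25 cm, from -1 to 1; "ax", "ay", "az": the turn, a rotation vector about the tool's x, y, z each as a share of 90 degrees, from -1 to 1; "grip": the opening, from -1 (shut) to 1 (fully open), so that 0 is half open. A call has 1 to 5 rows; each row is the pose to reach, as a shift and turn from the pose commanded when the call began, along the tool's axes at that moment; what a row does not reach only later rows make up. A row lasts 1/12 s, in which the tool goes at most 41.7 mm and 7.16 degrees, less where a joint would pass 70% of its speed; a pose out of reach is approached as far as the arm can. A call with a number of a shift or a turn outside -1 to 1 is refused whole. A call with a gripper value outside its range is refused whole. The fingers move at their own pace and stop on an object; FORCE is the grip in N (left out, the last holds). Time passes only in rows, so rows that repeat a pose let the fingers close. It gives the time, the measured TCP pose, the force, the opening and the grip force at its end, in the units of the state.
- manip.get_state(): the state, without advancing time (a new reading comes with each control period).
- manip.get_image(name): name is "scene" or "top" or "wrist"; returns a dict with "img" (400x640x3 uint8, red, green, blue), "mtx" (3x3 intrinsics, pixels), "world_to_cam" (4x4, takes a point from world to camera coordinates); the wrist camera has in their place "T_tool_cam" (4x4, takes a point from camera to tool coordinates, whose origin is the TCP and whose axes are the flange's). Camera axes: x right, y down, z forward; pixel columns grow to the right and rows downward; lengths in m; the calibration is good to about 2 mm. A picture is of the moment at which its call begins: read the wrist's pose just before it. There is no depth.
- manip.sign_off(): hands the job in; it is judged then, once.
The state is a dict: "clock": time; "qpos": joint angles; "qd": joint speeds; "effort": joint torques, N m; "position": TCP position; "ee_rot": TCP orientation; "contact_force": force on the tool from outside, world axes, zero at the start; "moment": the same for the moment, N m; "width": finger opening in m; "gripper_force": force on a finger pad.
Only numpy, scipy, OpenCV 4.12 (cv2) and the standard library are available. Lean on these libraries where they do the work, as an engineer would, in place of code of your own. Each camera call takes 0.05 s, during which the arm holds its last target. There are 200 camera calls.

TASK

Put the memory stick inside the open transit case and shut the lid fully. Then swing the case's latch arm over the lid as far as it goes, and finally push the straight leg of the loose spring cotter through the cross hole of the case's pin, from the end with the rest bar, until its sprung bow has opened and snapped over the pin. Let go of everything and leave the other things on the desk alone.

Things in the scene. Friction and masses are not known exactly. Their poses are not given: they have to be found in the camera images.
- case: Grey metal transit case, fixed to the desk. Origin: centre of its underside; x points from the front to the hinge, y to the left seen from the front, z up. Open tray 120 (x) x 170 (y) x 60 mm high, walls 4 mm. In front, level with the rim (60 mm above the desk), a flange 40 mm wide (x -100 to -60, y -60 to +85 mm) carries an upright pin at y = -40 mm and the latch at y = +20 mm.
- tray_middle (a point): Centre of the tray's inner floor (5 mm above the desk); axes as the case. The inside is 112 (x) x 162 (y) x 55 mm deep.
- lid (a joint): Lid angle, rad: 0 shut (the stop), 1.57 upright, 1.9 the open stop; it starts open at 1.4 to 1.75. A stiff hinge (0.2 N m) keeps it where it is left. Push it from behind its upper edge towards the front, then down from above.
- lid_hinge (a point): Middle of the lid's hinge axis at the tray's rear rim: 60 mm behind the case's centre, 60 mm above the desk; axes as the case, the hinge axis is y.
- lid_edge (a point): Middle of the lid's free edge on its outer face (moves with the lid). The lid is a 6 mm sheet, 119 mm from hinge to edge, 168 mm wide; shut, its outer face is 66 mm above the desk. A forked tongue at y = -40 mm reaches 38 mm beyond the edge and straddles the pin when shut (fork tops also at 66 mm).
- latch (a joint): Angle of the steel latch arm about its upright pivot, rad, clockwise seen from above: 0 along the flange, pointing to the case's +y; 1.571 (the stop) pointing to the case's +x, over the lid: latched. It starts between -0.4 and 0.05, clear of the lid; friction (0.05 N m) keeps it where it is left.
- latch_pivot (a point): Latch pivot at the underside of the arm, 68 mm above the desk; axes as the case.
- latch_knob (a point): Centre of the upright round black knob at the end of the latch arm, 50 mm from the pivot: diameter 16 mm, foot 74 mm and top 100 mm above the desk. Moves with the arm.
- pin_hole (a point): Centre of the 8 mm cross hole through the upright steel pin, 79 mm above the desk; axes as the case, the hole runs right through along y. The pin is round, 20 mm across, its top 92 mm above the desk. On its -y side a rest bar, 18 mm wide, top 66 mm above the desk, reaches to 62 mm from the pin's centre; the cotter is pushed in from this side, towards +y, and its grip then rests on the bar.
- clip_grip (a point): Loose spring cotter lying flat: centre of its black grip block, 24 (x) x 26 (y) x 22 mm high, 11 mm above its underside. x points along the straight leg to the tip, y from the leg to the sprung wavy bow beside it. Both are 5 mm steel wire at mid height of the grip. The bow hinges in the grip, swings to +y only and springs back: pushing it past the pin takes 5 to 12 N.
- clip_seat (a point): The point of the straight leg that lies at the centre of the pin when the cotter is home: 32 mm (x), -6.5 mm (y) from the centre of the grip. Axes as clip_grip. Home, the cotter's x axis points along the case's +y.
- clip_tip (a point): Rounded tip of the straight leg: 76.5 mm (x), -6.5 mm (y) from the centre of the grip. The bow ends at x = 66 mm, so the leg enters the hole first.
- bow (a joint): How far the cotter's bow is sprung open, rad: 0 relaxed, about 0.12 as its narrow throat rides over the pin, back to nearly 0 once snapped over.
- stick_middle (a point): Centre of the body of a loose memory stick with a small key ring, half-way up (6 mm above its underside). The body is 62 (x) x 22 (y) x 12 mm; its x axis runs along its length. Grasp across y.
- remote: Bystander: grey remote control, 215x62x24 mm; origin under its centre. To be left alone.
- timer: Bystander: beige countdown timer, 60x70x25 mm; origin under its centre. To be left alone.
- screwdriver: Bystander: screwdriver with green handle, 171 mm; origin under its centre. To be left alone.
- magazine_file: Fixed obstacle, left of the case: black magazine file full of papers, origin under its centre, 250 (x) x 107 (y) mm, 270 mm high at its +x end (away from the case), 120 mm at its -x end, the papers sloping between. Go round or over it.
- roll_carton: Fixed obstacle, behind and right of the case: white closed carton, origin under its centre, 150 (x) x 190 (y) x 170 mm high. Go round or over it.

How it is judged:
By the outcome, as a careful person would: the job done as asked, in the order asked, and still so for the second after the job is handed in, with the robot touching nothing.
It also fails if it takes over 72 s, if anything falls off the work surface, if the arm or the gripper's body presses on something with over 40 N, if the wrist force passes 120 N, or if a joint passes its speed limit or range.

## Working session

There is one attempt and no reset: what is moved stays moved. The work goes in short steps, Python scripts to look and compute and a shell command to move; the robot and the scene stay as the last step left them, time stands still between calls to the robot, and variables do not carry over. Pictures are saved under pics/ and viewed, at most 10 in all, crops included, and the job is handed in when it is done.

```bash
mkdir -p pics
cat > h.py <<'E'
import numpy as np, cv2
from scipy.spatial.transform import Rotation as R
from rig import manip
def rot(s): 
    q=s["ee_rot"]; return R.from_quat([q[1],q[2],q[3],q[0]])
def cam(name):
    s=manip.get_state(); d=manip.get_image(name)
    if name=="wrist":
        T=np.eye(4); T[:3,:3]=rot(s).as_matrix(); T[:3,3]=s["position"]; wc=np.linalg.inv(T@d["T_tool_cam"])
    else: wc=d["world_to_cam"]
    return d["img"],np.array(d["mtx"]),np.array(wc)
def save(name,fn,crop=None,scale=1):
    im,K,wc=cam(name); np.savez('pics/'+fn+'.npz',img=im,K=K,wc=wc)
    o=im[...,::-1]
    if crop: o=o[crop[1]:crop[3],crop[0]:crop[2]]
    cv2.imwrite('pics/'+fn+'.png',cv2.resize(o,None,fx=scale,fy=scale,interpolation=cv2.INTER_CUBIC))
def ray(fn,u,v,z):
    d=np.load('pics/'+fn+'.npz'); K,wc=d['K'],d['wc']
    c=np.linalg.inv(wc); o=c[:3,3]; r=c[:3,:3]@np.linalg.inv(K)@[u,v,1]
    return o+r*(z-o[2])/r[2]
def proj(fn,p):
    d=np.load('pics/'+fn+'.npz'); q=d['wc']@np.r_[p,1]; q=d['K']@q[:3]; return q[:2]/q[2]
def go(p,yaw=None,axis=None):
    "shares of dx,dy,dz and ax.. to bring TCP to p with tool down, tool y axis at angle yaw (world)"
    s=manip.get_state(); r=rot(s); d=r.inv().apply(np.array(p)-s["position"])/0.25
    print('shift',d.round(3))
    if yaw is not None:
        best=None
        for k in (0,np.pi):
            y=np.array([np.cos(yaw+k),np.sin(yaw+k),0]); z=np.array([0,0,-1]); x=np.cross(y,z)
            t=R.from_matrix(np.c_[x,y,z]); v=(r.inv()*t).as_rotvec()/(np.pi/2)
            if best is None or np.linalg.norm(v)<np.linalg.norm(best): best=v
        print('turn',best.round(3))
def st():
    s=manip.get_state(); print({k:np.round(s[k],4).tolist() for k in ("clock","position","contact_force","width","gripper_force","qpos")}, 'toolx',rot(s).as_matrix()[:,0].round(3),'tooly',rot(s).as_matrix()[:,1].round(3),'z',rot(s).as_matrix()[:,2].round(3))
E
python3 -c "
from h import *
st(); save('top','t0',None,1.25); save('scene','s0',None,1.25)"
```

```text
{'clock': 0.0, 'position': [0.156, -0.5529, 0.2304], 'contact_force': [0.2564, -1.0882, -0.4929], 'width': 0.0855, 'gripper_force': 0.0, 'qpos': [-1.417, 0.2766, 1.5062, 0.0, 1.3606, -0.121]} toolx [0.962 0.271 0.   ] tooly [ 0.271 -0.962 -0.002] z [-0.     0.002 -1.   ]
```

View pics/t0.png

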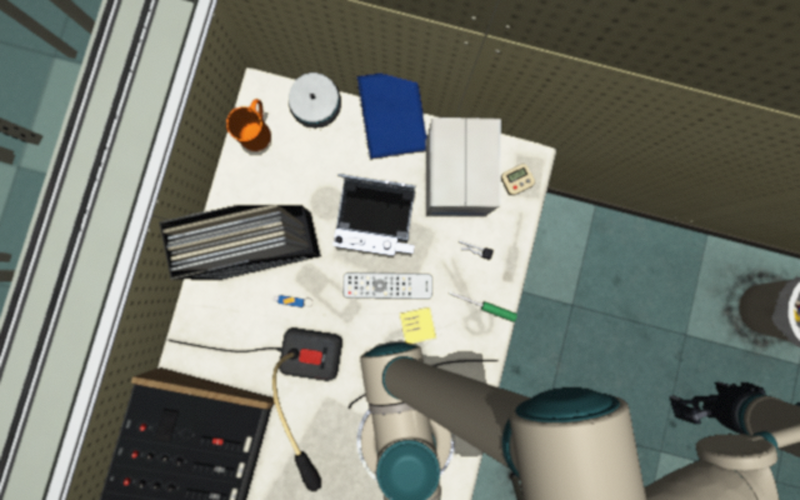

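View pics/s0.png

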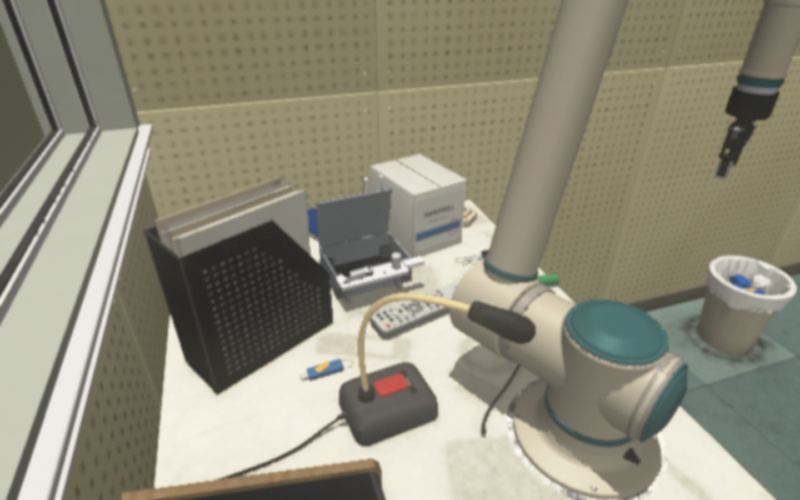

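The top view (shown at 1.25x) has the case near (372,215), the stick at (291,301), the cotter's grip at (487,253) with its leg pointing left-up to (460,242), the remote at (388,286) and the screwdriver at (490,307). The carton is at (465,165) and the file at (240,240).

```bash
python3 -c "
from h import *
for n,u,v,z in [('stick',291,301,.006),('stickL',277,299,.006),('stickR',304,303,.006),('grip',487,253,.022),('tip',459,243,.011),('flangeL',337,238,.06),('flangeR',412,252,.06),('lidTL',342,177,.18),('lidTR',414,186,.18),('hingeL',336,0,.06),('pin',390,244,.092),('remote',388,286,.024),('cartonF',427,213,.17),('cartonFR',497,213,.17),('cartonBL',430,118,.17),('fileR',318,257,.12),('fileR2',307,206,.12),('file3',165,225,.27),('screw',515,318,.02),('screwtip',450,294,.01),('base',405,475,.3)]:
    print(n,ray('t0',u/1.25,v/1.25,z).round(3))
d=np.load('pics/t0.npz');print(np.linalg.inv(d['wc'])[:3,3])
d=manip.get_image('wrist');print(d['T_tool_cam'].round(3),d['mtx'])
"
```

```text
stick [0.328 0.274 0.006]
stickL [0.333 0.308 0.006]
stickR [0.323 0.243 0.006]
grip [ 0.441 -0.197  0.022]
tip [ 0.466 -0.131  0.011]
flangeL [0.475 0.159 0.06 ]
flangeR [ 0.441 -0.015  0.06 ]
lidTL [0.592 0.135 0.18 ]
lidTR [ 0.573 -0.016  0.18 ]
hingeL [1.049 0.164 0.06 ]
pin [0.458 0.035 0.092]
remote [0.363 0.041 0.024]
cartonF [ 0.517 -0.043  0.17 ]
cartonFR [ 0.517 -0.192  0.17 ]
cartonBL [ 0.722 -0.052  0.17 ]
fileR [0.427 0.193 0.12 ]
fileR2 [0.54  0.218 0.12 ]
file3 [0.481 0.46  0.27 ]
screw [ 0.286 -0.261  0.02 ]
screwtip [ 0.343 -0.108  0.01 ]
base [0.028 0.008 0.3  ]
[0.36880102 0.02679441 1.22285526]
[[-0.001 -0.963 -0.268  0.067]
 [ 1.    -0.001 -0.    -0.001]
 [ 0.    -0.268  0.963 -0.142]
 [ 0.     0.     0.     1.   ]] [[322.8680015    0.         322.93710147]
 [  0.         322.8680015  198.93843983]
 [  0.           0.           1.        ]]
```

```bash
python3 -c "
from h import *
go([.40,-.02,.26],np.pi/2); go([.25,-.28,.26])"
```

```text
shift [ 1.518 -1.788 -0.115]
turn [-0.001 -0.     0.175]
shift [ 0.658 -0.949 -0.116]
```

```bash
J='python3 -m jog'
$J '[{"dx":0.5,"dy":-0.6,"dz":-0.1},{"dx":0.5,"dy":-0.6,"dz":-0.1},{"dx":0.5,"dy":-0.6,"dz":-0.1},{"dx":0.5,"dy":-0.6,"dz":-0.1},{"dx":0.5,"dy":-0.6,"dz":-0.1}]'
$J '[{"dx":0.5,"dy":-0.6},{"dx":0.5,"dy":-0.6},{"dx":0.5,"dy":-0.6},{"dx":0.5,"dy":-0.6},{"dx":0.5,"dy":-0.6}]'
$J '[{"dx":0.5,"dy":-0.6,"az":0.175},{"dx":0.5,"dy":-0.6,"az":0.175},{"dx":0.5,"dy":-0.6,"az":0.175},{"dx":0.5,"dy":-0.6,"az":0.175},{"dx":0.5,"dy":-0.6,"az":0.175}]'
python3 -c "
from h import *
st(); save('wrist','w1',None,1.25)"
```

```text
{'clock': 0.15, 'position': [0.156, -0.5531, 0.2306], 'contact_force': [0.6083, -0.0893, -0.7761], 'width': 0.0854, 'gripper_force': 0.0, 'qpos': [-1.417, 0.2764, 1.5058, 0.0, 1.3607, -0.121]} toolx [0.962 0.271 0.   ] tooly [ 0.271 -0.962 -0.001] z [-0.     0.001 -1.   ]schema error: expected keys dx, dy, dz, ax, ay, az, grip
schema error: expected keys dx, dy, dz, ax, ay, az, grip
schema error: expected keys dx, dy, dz, ax, ay, az, grip
```

View pics/w1.png

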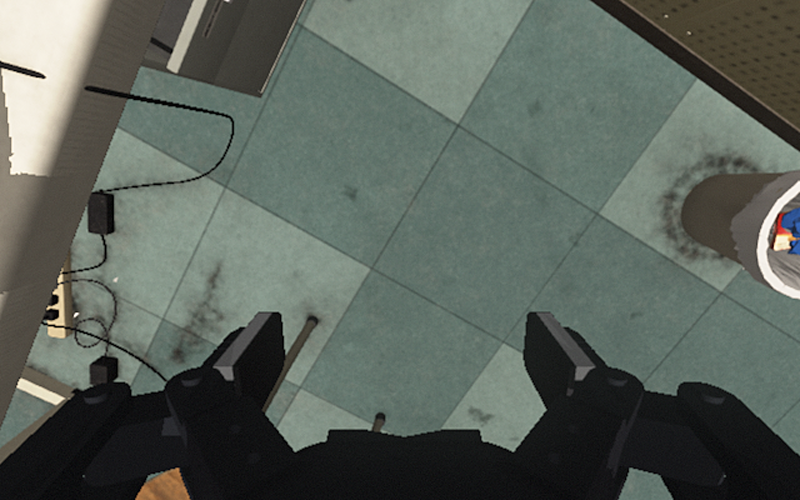

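The wrist view shows only floor; the rows were refused because every key has to be given.

```bash
J='python3 -m jog'
$J '[{"dx":0.5,"dy":-0.6,"dz":-0.1,"ax":0,"ay":0,"az":0,"grip":1},{"dx":0.5,"dy":-0.6,"dz":-0.1,"ax":0,"ay":0,"az":0,"grip":1},{"dx":0.5,"dy":-0.6,"dz":-0.1,"ax":0,"ay":0,"az":0,"grip":1},{"dx":0.5,"dy":-0.6,"dz":-0.1,"ax":0,"ay":0,"az":0,"grip":1},{"dx":0.5,"dy":-0.6,"dz":-0.1,"ax":0,"ay":0,"az":0,"grip":1}]'
$J '[{"dx":0.5,"dy":-0.6,"dz":0,"ax":0,"ay":0,"az":0,"grip":1},{"dx":0.5,"dy":-0.6,"dz":0,"ax":0,"ay":0,"az":0,"grip":1},{"dx":0.5,"dy":-0.6,"dz":0,"ax":0,"ay":0,"az":0,"grip":1},{"dx":0.5,"dy":-0.6,"dz":0,"ax":0,"ay":0,"az":0,"grip":1},{"dx":0.5,"dy":-0.6,"dz":0,"ax":0,"ay":0,"az":0,"grip":1}]'
$J '[{"dx":0.5,"dy":-0.6,"dz":0,"ax":0,"ay":0,"az":0.175,"grip":1},{"dx":0.5,"dy":-0.6,"dz":0,"ax":0,"ay":0,"az":0.175,"grip":1},{"dx":0.5,"dy":-0.6,"dz":0,"ax":0,"ay":0,"az":0.175,"grip":1},{"dx":0.5,"dy":-0.6,"dz":0,"ax":0,"ay":0,"az":0.175,"grip":1},{"dx":0.5,"dy":-0.6,"dz":0,"ax":0,"ay":0,"az":0.175,"grip":1}]'
python3 -c "
from h import *
st(); save('wrist','w2',None,1.25)"
```

```text
clock: 0.62
position: [0.2362, -0.3718, 0.2564]
ee_rot: [-0.001, 0.991, 0.137, 0.0]
contact_force: [0.2, -0.1, 0.6]
width: 0.0855
gripper_force: 0.0
clock: 1.03
position: [0.3155, -0.1935, 0.2563]
ee_rot: [-0.001, 0.991, 0.137, 0.0]
contact_force: [0.8, -0.2, -0.4]
width: 0.0855
gripper_force: 0.0
clock: 1.45
position: [0.3917, -0.0244, 0.2565]
ee_rot: [0.0, 1.0, -0.001, 0.0]
contact_force: [-0.6, -1.1, -0.8]
width: 0.0853
gripper_force: 0.0
{'clock': 1.45, 'position': [0.3917, -0.0244, 0.2565], 'contact_force': [-0.5547, -1.106, -0.8254], 'width': 0.0853, 'gripper_force': 0.0, 'qpos': [-0.2396, -0.022, 1.799, -0.0003, 1.3636, 1.3322]} toolx [ 1.    -0.001  0.001] tooly [-0.001 -1.     0.   ] z [ 0.001 -0.    -1.   ]
```

View pics/w2.png

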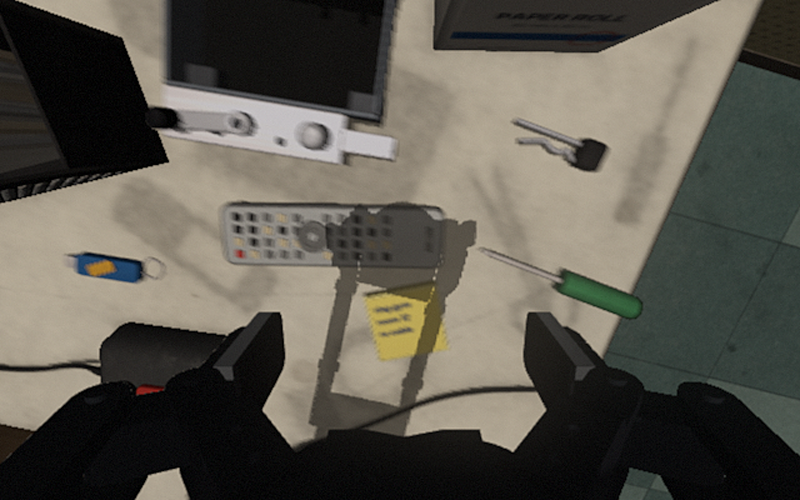

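The wrist view (1.25x) shows the stick body from (73,262) to (142,270) with its ring to the right. The cotter's grip is at (592,154) and the leg tip at (515,121), with the bow on the near side. The pin top is at (312,135), the pivot at (238,122), the knob at (162,118), and the bar ends at (396,150).

```bash
python3 -c "
from h import *
f='w2'
P={}
for n,u,v,z in [('stickL',68,262,.006),('stickR',142,269,.006),('grip',594,151,.022),('tip',514,121,.011),('leg0',580,143,.011),('flFL',165,142,.06),('flFR',343,163,.06),('pin',314,130,.092),('barend',397,152,.066),('piv',240,123,.074),('knobtop',160,117,.1),('remTL',225,203,.024),('remBR',443,265,.024),('sdtip',481,249,.005),('trayFR',381,119,.06),('trayFL',165,86,.06)]:
    P[n]=ray(f,u/1.25,v/1.25,z); print(n,P[n].round(4))
a=P['flFR']-P['flFL']; print('case y len',np.linalg.norm(a)); ey=-a/np.linalg.norm(a); print('yaw',np.degrees(np.arctan2(-ey[0],ey[1])))
b=P['piv']-P['pin']; print('pin-piv',np.linalg.norm(b[:2]),np.degrees(np.arctan2(-b[0],b[1])))
b=P['pin']-P['barend']; print('pin-barend',np.linalg.norm(b[:2]),np.degrees(np.arctan2(-b[0],b[1])))
b=P['knobtop']-P['piv']; print('arm',np.linalg.norm(b[:2]),np.degrees(np.arctan2(-b[0],b[1])))
b=P['tip']-P['leg0']; print('leg',np.linalg.norm(b),np.degrees(np.arctan2(b[1],b[0])))
b=P['stickL']-P['stickR']; print('stick',np.linalg.norm(b),np.degrees(np.arctan2(b[1],b[0])),(P['stickL']+P['stickR'])/2)
"
```

```text
stickL [0.3366 0.3179 0.006 ]
stickR [0.329  0.2439 0.006 ]
grip [ 0.4461 -0.1967  0.022 ]
tip [ 0.4726 -0.1251  0.011 ]
leg0 [ 0.453  -0.1878  0.011 ]
flFL [0.4551 0.1695 0.06  ]
flFR [0.4382 0.0259 0.06  ]
pin [0.4637 0.0413 0.092 ]
barend [ 0.4471 -0.0187  0.066 ]
piv [0.4693 0.1016 0.074 ]
knobtop [0.4726 0.1474 0.1   ]
remTL [0.3996 0.1428 0.024 ]
remBR [ 0.3385 -0.0621  0.024 ]
sdtip [ 0.3493 -0.1021  0.005 ]
trayFR [ 0.4726 -0.006   0.06  ]
trayFL [0.4975 0.1627 0.06  ]
case y len 0.14460148021543803
yaw -6.728613166756307
pin-piv 0.0605927502795629 -5.252150782705882
pin-barend 0.06222152415225539 -15.492019365606904
arm 0.045898981338059114 -4.114058970698164
leg 0.0656979471808987 72.63471806913367
stick 0.07441202972331502 84.10833762587089 [0.33278617 0.28092097 0.006     ]
```

```bash
python3 -c "
from h import *
go([.332,.275,.14],np.radians(-5.9))"
```

```text
shift [-0.244 -1.163  0.475]
turn [-0.002 -0.006 -0.93 ]
```

```bash
python3 -m jog '[{"dx":-0.2,"dy":-0.75,"dz":0.1,"ax":0,"ay":0,"az":-0.39,"grip":0.3},{"dx":-0.2,"dy":-0.75,"dz":0.1,"ax":0,"ay":0,"az":-0.39,"grip":0.3},{"dx":-0.2,"dy":-0.75,"dz":0.1,"ax":0,"ay":0,"az":-0.39,"grip":0.3},{"dx":-0.2,"dy":-0.75,"dz":0.1,"ax":0,"ay":0,"az":-0.39,"grip":0.3},{"dx":-0.2,"dy":-0.75,"dz":0.1,"ax":0,"ay":0,"az":-0.39,"grip":0.3}]' | head -2;  python3 -c "
from h import *
go([.332,.275,.14],np.radians(-5.9))"
```

```text
clock: 1.92
position: [0.3398, 0.1637, 0.2309]
shift [ 0.233 -0.38   0.364]
turn [-0.001 -0.    -0.54 ]
```

```bash
python3 -m jog '[{"dx":0.23,"dy":-0.38,"dz":0.36,"ax":0,"ay":0,"az":-0.54,"grip":0.3},{"dx":0.23,"dy":-0.38,"dz":0.36,"ax":0,"ay":0,"az":-0.54,"grip":0.3},{"dx":0.23,"dy":-0.38,"dz":0.36,"ax":0,"ay":0,"az":-0.54,"grip":0.3},{"dx":0.23,"dy":-0.38,"dz":0.36,"ax":0,"ay":0,"az":-0.54,"grip":0.3},{"dx":0.23,"dy":-0.38,"dz":0.36,"ax":0,"ay":0,"az":-0.54,"grip":0.3}]' | head -2;
python3 -m jog '[{"dx":0,"dy":0,"dz":0,"ax":0,"ay":0,"az":-0.15,"grip":0},{"dx":0,"dy":0,"dz":0,"ax":0,"ay":0,"az":-0.15,"grip":0},{"dx":0,"dy":0,"dz":0,"ax":0,"ay":0,"az":-0.15,"grip":0}]'|head -1
python3 -c "
from h import *
st();go([.332,.275,.14],np.radians(-5.9)); save('wrist','w3',None,1.25)
print(proj('w3',[.332,.275,.006])*1.25)
# blue stick segmentation
im=np.load('pics/w3.npz')['img'].astype(int); m=((im[...,2]-im[...,0])>50).astype(np.uint8)
n,l,s,c=cv2.connectedComponentsWithStats(m); 
for i in range(1,n):
  if s[i,4]>150: print(s[i],c[i],ray('w3',*c[i],.012).round(4))
"
```

```text
clock: 2.33
position: [0.3319, 0.2737, 0.1384]
clock: 2.58
{'clock': 2.5833, 'position': [0.3338, 0.272, 0.141], 'contact_force': [0.0786, -0.3534, 0.8534], 'width': 0.0428, 'gripper_force': 0.0, 'qpos': [0.522, 0.1354, 1.9366, -0.0001, 1.0705, 0.6174]} toolx [ 0.095  0.995 -0.001] tooly [ 0.995 -0.095 -0.001] z [-0.001 -0.001 -1.   ]
shift [ 0.011 -0.008  0.004]
turn [-0.     0.     0.005]
[401.78922241 232.7562814 ]
```

View pics/w3.png

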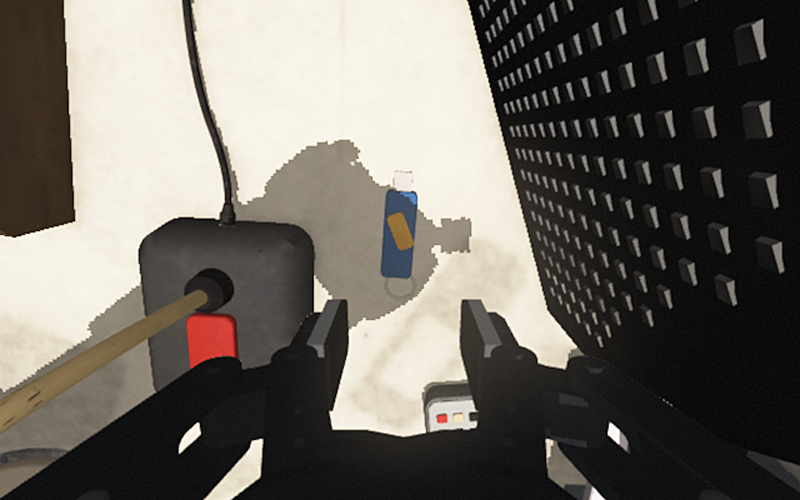

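The view (1.25x) shows the stick body from (402,190) to (397,278), centred at (400,234), within 2 mm of what I predicted. There is room on both sides.

```bash
python3 -c "
from h import *
a=ray('w3',401.5/1.25,190/1.25,.012);b=ray('w3',397/1.25,277/1.25,.012);d=a-b
print(a,b,np.linalg.norm(d),np.degrees(np.arctan2(d[1],d[0])));c=(a+b)/2;print(c)
go([c[0],c[1],.001],np.arctan2(d[1],d[0])-np.pi/2)"
```

```text
[0.33483094 0.30568931 0.012     ] [0.32563781 0.24460555 0.012     ] 0.06177167411971108 81.4411962034028
[0.33023437 0.27514743 0.012     ]
shift [ 0.011 -0.016  0.56 ]
turn [-0.     0.     0.032]
```

```bash
python3 -m jog '[{"dx":0.01,"dy":-0.016,"dz":0.2,"ax":0,"ay":0,"az":0.032,"grip":0},{"dx":0.01,"dy":-0.016,"dz":0.36,"ax":0,"ay":0,"az":0.032,"grip":0},{"dx":0.01,"dy":-0.016,"dz":0.5,"ax":0,"ay":0,"az":0.032,"grip":0},{"dx":0.01,"dy":-0.016,"dz":0.555,"ax":0,"ay":0,"az":0.032,"grip":0},{"dx":0.01,"dy":-0.016,"dz":0.555,"ax":0,"ay":0,"az":0.032,"grip":0}]' 30
python3 -m jog '[{"dx":0,"dy":0,"dz":0,"ax":0,"ay":0,"az":0,"grip":-1},{"dx":0,"dy":0,"dz":0,"ax":0,"ay":0,"az":0,"grip":-1},{"dx":0,"dy":0,"dz":0,"ax":0,"ay":0,"az":0,"grip":-1},{"dx":0,"dy":0,"dz":0,"ax":0,"ay":0,"az":0,"grip":-1},{"dx":0,"dy":0,"dz":0,"ax":0,"ay":0,"az":0,"grip":-1}]' 30
python3 -m jog '[{"dx":0,"dy":0,"dz":-0.1,"ax":0,"ay":0,"az":0,"grip":-1},{"dx":0,"dy":0,"dz":-0.3,"ax":0,"ay":0,"az":0,"grip":-1},{"dx":0,"dy":0,"dz":-0.5,"ax":0,"ay":0,"az":0,"grip":-1},{"dx":0,"dy":0,"dz":-0.6,"ax":0,"ay":0,"az":0,"grip":-1},{"dx":0,"dy":0,"dz":-0.6,"ax":0,"ay":0,"az":0,"grip":-1}]' 30
python3 -c "
from h import *
yaw=np.radians(-7.5); ex=np.array([np.cos(yaw),np.sin(yaw)]); ey=np.array([-ex[1],ex[0]])
flFL=np.array([.4551,.1695]);flFR=np.array([.4382,.0259])
O=(flFL-(-.1*ex+.085*ey)+flFR-(-.1*ex-.06*ey))/2
pin=np.array([.4637,.0413])
print('O',O,'from pin',pin-(-.08*ex-.04*ey), 'piv', np.array([.4693,.1016])-(-.08*ex+.02*ey))
"
```

```text
clock: 3.05
position: [0.3288, 0.2737, 0.0]
ee_rot: [-0.0, 0.759, 0.652, -0.003]
contact_force: [0.5, -0.0, 0.8]
width: 0.0425
gripper_force: 0.0
clock: 3.47
position: [0.3306, 0.2752, 0.0031]
ee_rot: [0.0, 0.758, 0.653, 0.001]
contact_force: [-0.8, 0.0, 0.8]
width: 0.0212
gripper_force: 31.1
clock: 3.88
position: [0.3349, 0.2778, 0.1604]
ee_rot: [0.002, 0.757, 0.653, 0.008]
contact_force: [0.7, 0.6, 0.1]
width: 0.0208
gripper_force: 31.1
O [0.54416291 0.07225432] from pin [0.54823664 0.0705157 ] piv [0.54600507 0.07132901]
```

```bash
python3 -c "
from h import *
go([.529,.073,.19],np.radians(-7.5))"
```

```text
shift [-0.695  0.89  -0.114]
turn [ 0.008 -0.007 -0.011]
```

```bash
python3 -m jog '[{"dx":-0.14,"dy":0.08,"dz":-0.15,"ax":0,"ay":0,"az":0,"grip":-1},{"dx":-0.7,"dy":0.8,"dz":-0.15,"ax":0,"ay":0,"az":0,"grip":-1},{"dx":-0.7,"dy":0.8,"dz":-0.15,"ax":0,"ay":0,"az":0,"grip":-1},{"dx":-0.7,"dy":0.8,"dz":-0.15,"ax":0,"ay":0,"az":0,"grip":-1},{"dx":-0.7,"dy":0.8,"dz":-0.15,"ax":0,"ay":0,"az":0,"grip":-1}]' 30|head -2
python3 -m jog '[{"dx":0,"dy":0,"dz":0,"ax":0,"ay":0,"az":0,"grip":-1}]' 30|head -2
python3 -c "
from h import *
go([.529,.073,.15],np.radians(-7.5));go([.529,.073,.012],np.radians(-7.5));st()"
```

```text
clock: 4.3
position: [0.4551, 0.1228, 0.1882]
clock: 4.38
position: [0.4605, 0.1191, 0.1883]
shift [-0.14   0.298  0.156]
turn [ 0.005  0.001 -0.015]
shift [-0.139  0.293  0.708]
turn [ 0.005  0.001 -0.015]
{'clock': 4.3833, 'position': [0.4605, 0.1191, 0.1883], 'contact_force': [-0.0438, 0.6505, 0.366], 'width': 0.0212, 'gripper_force': 31.0765, 'qpos': [0.1099, 0.1534, 1.7813, -0.0044, 1.1999, 0.2652]} toolx [ 0.153  0.988 -0.002] tooly [ 0.988 -0.153  0.008] z [ 0.007 -0.003 -1.   ]
```

```bash
python3 -m jog '[{"dx":-0.14,"dy":0.294,"dz":0,"ax":0,"ay":0,"az":0,"grip":-1},{"dx":-0.14,"dy":0.294,"dz":0,"ax":0,"ay":0,"az":0,"grip":-1},{"dx":-0.14,"dy":0.294,"dz":0.1,"ax":0,"ay":0,"az":0,"grip":-1},{"dx":-0.14,"dy":0.294,"dz":0.25,"ax":0,"ay":0,"az":0,"grip":-1},{"dx":-0.14,"dy":0.294,"dz":0.4,"ax":0,"ay":0,"az":0,"grip":-1}]' 30
python3 -c "
from h import *
go([.529,.073,.012],np.radians(-7.5));st()
save('wrist','w4',None,1.25)"
```

```text
clock: 4.8
position: [0.5234, 0.0784, 0.0874]
ee_rot: [0.001, 0.758, 0.652, 0.002]
contact_force: [-6.3, 0.2, 6.0]
width: 0.0211
gripper_force: 30.9
shift [-0.018  0.024  0.302]
turn [ 0.003 -0.    -0.012]
{'clock': 4.8, 'position': [0.5234, 0.0784, 0.0874], 'contact_force': [-6.2579, 0.1837, 6.0098], 'width': 0.0211, 'gripper_force': 30.9195, 'qpos': [0.0171, 0.3292, 1.82, -0.0, 0.9884, 0.1668]} toolx [0.149 0.989 0.001] tooly [ 0.989 -0.149  0.004] z [ 0.004  0.    -1.   ]
```

View pics/w4.png

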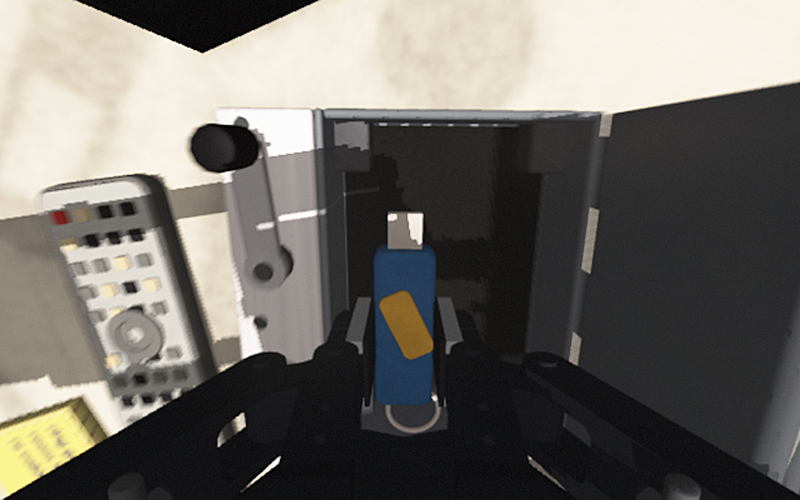

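The view (1.25x) shows the stick held over the tray. The rim runs from px 320 to 600 and the gripper's midplane is at 403. The latch knob is at (222,147) and the pivot at (265,270).

```bash
python3 -c "
from h import *
a=ray('w4',265/1.25,271/1.25,.078);k=ray('w4',212/1.25,147/1.25,.100);
for n,u,v in [('flL',218,108),('trayFL',318,108),('trayBL',600,112)]: print(n,ray('w4',u/1.25,v/1.25,.06).round(4))
print('piv',a,'knob',k,np.linalg.norm((k-a)[:2]))"
python3 -m jog '[{"dx":-0.018,"dy":0.026,"dz":0.1,"ax":0,"ay":0,"az":0,"grip":-1},{"dx":-0.018,"dy":0.026,"dz":0.2,"ax":0,"ay":0,"az":0,"grip":-1},{"dx":-0.018,"dy":0.026,"dz":0.27,"ax":0,"ay":0,"az":0,"grip":-1},{"dx":-0.018,"dy":0.026,"dz":0.27,"ax":0,"ay":0,"az":0,"grip":-1}]' 30
python3 -c "
from h import *
go([.529,.073,.012],np.radians(-7.5))"
```

```text
flL [0.4618 0.1677 0.06  ]
trayFL [0.501  0.1618 0.06  ]
trayBL [0.6118 0.1435 0.06  ]
piv [0.47109236 0.10355315 0.078     ] knob [0.47349658 0.15173566 0.1       ] 0.04824245995707765
clock: 5.18
position: [0.5249, 0.0735, 0.0175]
ee_rot: [-0.002, 0.757, 0.653, -0.003]
contact_force: [-1.1, 0.4, -1.7]
width: 0.0209
gripper_force: 31.1
shift [0.    0.017 0.022]
turn [-0.004  0.001 -0.011]
```

```bash
python3 -m jog '[{"dx":0,"dy":0.01,"dz":0.015,"ax":0,"ay":0,"az":0,"grip":-1},{"dx":0,"dy":0.01,"dz":0.02,"ax":0,"ay":0,"az":0,"grip":-1},{"dx":0,"dy":0.01,"dz":0.02,"ax":0,"ay":0,"az":0,"grip":-0.2},{"dx":0,"dy":0.01,"dz":0.02,"ax":0,"ay":0,"az":0,"grip":-0.2},{"dx":0,"dy":0.01,"dz":0.02,"ax":0,"ay":0,"az":0,"grip":-0.2}]' 30
python3 -m jog '[{"dx":0,"dy":0,"dz":-0.1,"ax":0,"ay":0,"az":0,"grip":-0.2},{"dx":0,"dy":0,"dz":-0.26,"ax":0,"ay":0,"az":0,"grip":-0.2},{"dx":0,"dy":0,"dz":-0.42,"ax":0,"ay":0,"az":0,"grip":-0.2},{"dx":0,"dy":0,"dz":-0.58,"ax":0,"ay":0,"az":0,"grip":-0.2},{"dx":0,"dy":0,"dz":-0.75,"ax":0,"ay":0,"az":0,"grip":-1}]' 30
python3 -m jog '[{"dx":0,"dy":0,"dz":-0.1,"ax":0,"ay":0,"az":0,"grip":-1},{"dx":0,"dy":0,"dz":-0.18,"ax":0,"ay":0,"az":0,"grip":-1},{"dx":0,"dy":0,"dz":-0.18,"ax":0,"ay":0,"az":0,"grip":-1}]' 30
python3 -c "
from h import *
save('wrist','w5',None,1.25);save('top','t5',None,1)"
```

```text
clock: 5.6
position: [0.5309, 0.0731, 0.016]
ee_rot: [0.001, 0.757, 0.653, 0.001]
contact_force: [-0.6, -1.2, -0.4]
width: 0.0341
gripper_force: 0.0
clock: 6.02
position: [0.5294, 0.0731, 0.2039]
ee_rot: [0.0, 0.757, 0.653, 0.0]
contact_force: [0.3, -0.1, -0.9]
width: 0.0234
gripper_force: 0.0
clock: 6.27
position: [0.5327, 0.0731, 0.2523]
ee_rot: [0.004, 0.757, 0.653, 0.004]
contact_force: [0.3, -0.8, 0.1]
width: -0.0003
gripper_force: 0.0
```

View pics/w5.png

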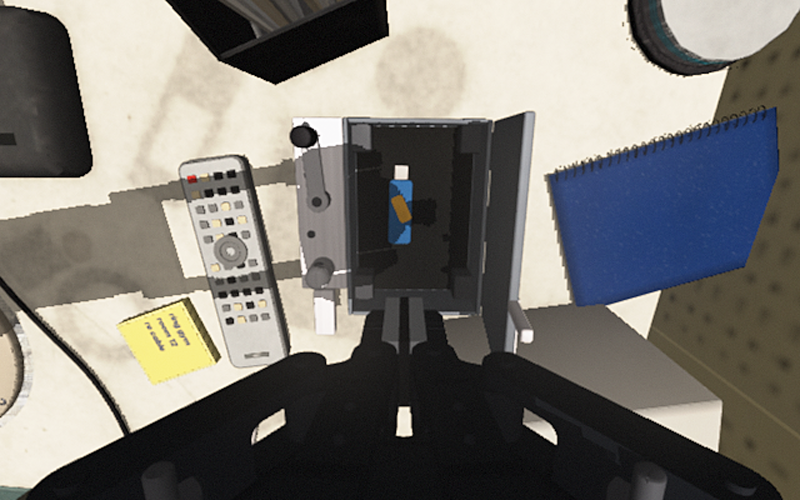

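The view (1.25x) shows the stick lying in the tray at (401,212). The lid stands with its top edge running from (530,112) to (518,355) and the hinge near px 490. The pin is at (320,270) and the knob at (304,135).

```bash
python3 -c "
from h import *
f='w5'
def g(n,u,v,z):
    p=ray(f,u/1.25,v/1.25,z); print(n,p.round(4)); return p
A=g('lidtopL',530,112,.178);B=g('lidtopR',517,350,.178)
print(np.linalg.norm(A-B))
a=g('trayFL',344,118,.06);b=g('trayFR',349,314,.06);c=g('trayBL',490,120,.06)
d=g('flFL',293,118,.06);e=g('flFR',303,288,.06)
g('pin',320,266,.092);g('piv',318,201,.078);g('knob',302,133,.1);g('barend',324,334,.066)
for x,y in((a,b),(d,e),(A,B)): v=x-y; print(np.linalg.norm(v),np.degrees(np.arctan2(-v[0],v[1])))
v=c-a;print(np.linalg.norm(v),np.degrees(np.arctan2(v[1],v[0])))
"
```

```text
lidtopL [0.6084 0.143  0.178 ]
lidtopR [0.5918 0.0085 0.178 ]
0.1355170510643864
trayFL [0.4998 0.1615 0.06  ]
trayFR [ 0.4729 -0.0041  0.06  ]
trayBL [0.6137 0.1429 0.06  ]
flFL [0.4602 0.1674 0.06  ]
flFR [0.4375 0.0266 0.06  ]
pin [0.4644 0.0535 0.092 ]
piv [0.4702 0.1023 0.078 ]
knob [0.4738 0.1535 0.1   ]
barend [ 0.4485 -0.0172  0.066 ]
0.16769675125325473 -9.236782049740722
0.14258734479857393 -9.161501123118253
0.1355170510643864 -7.028344796910763
0.11538550820153964 -9.234646691264157
```

```bash
cat >> h.py <<'E'
YAW=np.radians(-9.2); O=np.array([.5453,.0687])
def C(x,y,z):
    c,s=np.cos(YAW),np.sin(YAW); return np.array([O[0]+c*x-s*y,O[1]+s*x+c*y,z])
def inC():
    s=manip.get_state(); p=np.array(s["position"]); c,q=np.cos(YAW),np.sin(YAW); d=p[:2]-O
    print('case mm',np.round(1000*np.r_[c*d[0]+q*d[1],-q*d[0]+c*d[1],p[2]],1),'F',np.round(s["contact_force"],1),'t',round(s["clock"],2))
E
python3 -c "
from h import *
inC();go(C(.1,.03,.235),YAW);go(C(.1,.03,.147),YAW)"
```

```text
case mm [-15.6   1.9 247.5] F [ 0.  -0.5 -0.4] t 6.37
shift [0.107 0.464 0.051]
turn [ 0.001 -0.     0.008]
shift [0.106 0.463 0.403]
turn [ 0.001 -0.     0.008]
```

```bash
python3 -m jog '[{"dx":0.1,"dy":0.46,"dz":0,"ax":0,"ay":0,"az":0.008,"grip":-1},{"dx":0.1,"dy":0.46,"dz":0,"ax":0,"ay":0,"az":0.008,"grip":-1},{"dx":0.1,"dy":0.46,"dz":0,"ax":0,"ay":0,"az":0.008,"grip":-1},{"dx":0.1,"dy":0.46,"dz":0.2,"ax":0,"ay":0,"az":0.008,"grip":-1},{"dx":0.1,"dy":0.46,"dz":0.4,"ax":0,"ay":0,"az":0.008,"grip":-1}]' 30|head -2
python3 -m jog '[{"dx":0,"dy":0,"dz":0,"ax":0,"ay":0,"az":0,"grip":-1},{"dx":0,"dy":0,"dz":0,"ax":0,"ay":0,"az":0,"grip":-1}]' 30|head -2
python3 -c "
from h import *
inC(); go(C(.074,.03,.147),YAW)"
```

```text
clock: 6.78
position: [0.6513, 0.0808, 0.1625]
clock: 6.95
position: [0.6445, 0.0807, 0.159]
case mm [ 96.   27.7 159. ] F [0.7 0.1 0.3] t 6.95
shift [ 0.009 -0.087  0.049]
turn [-0.006  0.001  0.   ]
```

```bash
python3 -m jog '[{"dx":0,"dy":-0.088,"dz":0.036,"ax":0,"ay":0,"az":0,"grip":-1},{"dx":0,"dy":-0.194,"dz":0.052,"ax":0,"ay":0,"az":0,"grip":-1},{"dx":0,"dy":-0.292,"dz":0.1,"ax":0,"ay":0,"az":0,"grip":-1},{"dx":0,"dy":-0.37,"dz":0.172,"ax":0,"ay":0,"az":0,"grip":-1},{"dx":0,"dy":-0.423,"dz":0.268,"ax":0,"ay":0,"az":0,"grip":-1}]' 30
python3 -m jog '[{"dx":0,"dy":0,"dz":0,"ax":0,"ay":0,"az":0,"grip":-1},{"dx":0,"dy":-0.02,"dz":0.068,"ax":0,"ay":0,"az":0,"grip":-1},{"dx":0,"dy":-0.02,"dz":0.09,"ax":0,"ay":0,"az":0,"grip":-1}]' 30
python3 -c "
from h import *
inC()"
```

```text
clock: 7.37
position: [0.5452, 0.0982, 0.101]
ee_rot: [0.003, 0.761, 0.648, 0.004]
contact_force: [-0.2, 0.0, 4.2]
width: 0.0001
gripper_force: 1.5
clock: 7.62
position: [0.5393, 0.0987, 0.0753]
ee_rot: [0.001, 0.761, 0.648, 0.001]
contact_force: [-1.2, -0.1, 1.2]
width: -0.0003
gripper_force: 0.8
case mm [-10.7  28.6  75.3] F [-1.2 -0.1  1.2] t 7.62
```

```bash
python3 -m jog '[{"dx":0,"dy":-0.02,"dz":0.018,"ax":0,"ay":0,"az":0,"grip":-1},{"dx":0,"dy":-0.02,"dz":0.026,"ax":0,"ay":0,"az":0,"grip":-1},{"dx":0,"dy":-0.02,"dz":0.032,"ax":0,"ay":0,"az":0,"grip":-1}]' 30
python3 -m jog '[{"dx":0,"dy":0,"dz":0.008,"ax":0,"ay":0,"az":0,"grip":-1},{"dx":0,"dy":0,"dz":0.008,"ax":0,"ay":0,"az":0,"grip":-1}]' 30
python3 -c "
from h import *
inC()"
```

```text
clock: 7.87
position: [0.5342, 0.0993, 0.0665]
ee_rot: [0.0, 0.762, 0.648, 0.001]
contact_force: [-0.4, 0.5, 2.4]
width: -0.0003
gripper_force: 0.6
clock: 8.03
position: [0.5342, 0.0994, 0.0659]
ee_rot: [0.001, 0.762, 0.648, 0.001]
contact_force: [-3.0, 0.6, 11.8]
width: -0.0001
gripper_force: 6.5
case mm [-15.8  28.5  65.9] F [-3.   0.6 11.8] t 8.03
```

```bash
python3 -c "
from h import *
go(C(-.084,.07,.13),YAW)"
python3 -m jog '[{"dx":0,"dy":0,"dz":-0.15,"ax":0,"ay":0,"az":0,"grip":0},{"dx":0.05,"dy":-0.1,"dz":-0.26,"ax":0,"ay":0,"az":0,"grip":0},{"dx":0.164,"dy":-0.25,"dz":-0.26,"ax":0,"ay":0,"az":0,"grip":0},{"dx":0.164,"dy":-0.27,"dz":-0.26,"ax":0,"ay":0,"az":0,"grip":0},{"dx":0.164,"dy":-0.27,"dz":-0.26,"ax":0,"ay":0,"az":0,"grip":0}]' 20 | head -2
python3 -c "
from h import *
inC();go(C(-.084,.07,.08),YAW); save('wrist','w6',None,1.25)"
```

```text
shift [ 0.166 -0.272 -0.257]
turn [ 0.001 -0.    -0.   ]
clock: 8.45
position: [0.4707, 0.1518, 0.1293]
case mm [-86.9  70.1 129.3] F [-0.5  0.3 -1.1] t 8.45
shift [-0.001  0.012  0.197]
turn [-0.001 -0.     0.002]
```

View pics/w6.png

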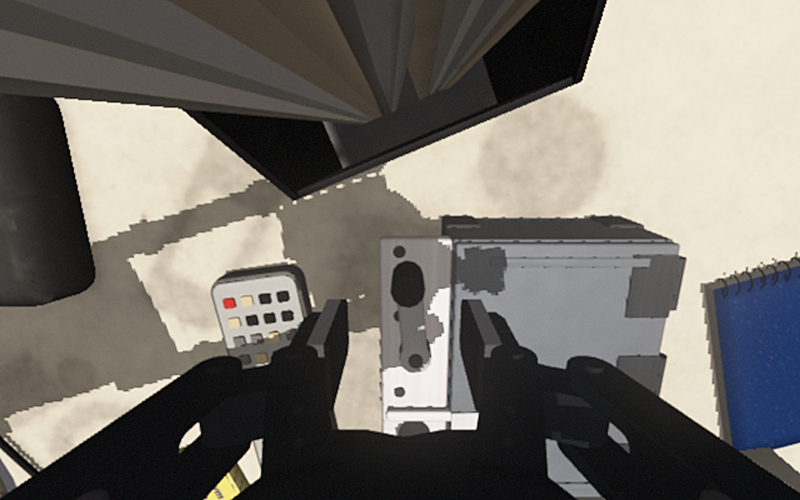

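The view (1.25x) shows the lid shut flat. The knob is at (408,280), centred between the fingers, and the pivot is below it at (415,360).

```bash
python3 -m jog '[{"dx":0,"dy":0.01,"dz":0.1,"ax":0,"ay":0,"az":0,"grip":0},{"dx":0,"dy":0.01,"dz":0.196,"ax":0,"ay":0,"az":0,"grip":0},{"dx":0,"dy":0.01,"dz":0.196,"ax":0,"ay":0,"az":0,"grip":-1},{"dx":0,"dy":0.01,"dz":0.196,"ax":0,"ay":0,"az":0,"grip":-1},{"dx":0,"dy":0.01,"dz":0.196,"ax":0,"ay":0,"az":0,"grip":-1}]' 20
python3 -m jog '[{"dx":0,"dy":0,"dz":0,"ax":0,"ay":0,"az":0,"grip":-1},{"dx":0,"dy":0,"dz":0,"ax":0,"ay":0,"az":0,"grip":-1}]' 20
python3 -c "
from h import *
inC()
for p in [.3,.6,.9,1.2,1.4,1.571,1.62]: print(p); go(C(-.08+.05*np.sin(p),.02+.05*np.cos(p),.08))"
```

```text
clock: 8.92
position: [0.4758, 0.1494, 0.0793]
ee_rot: [-0.0, 0.762, 0.648, -0.001]
contact_force: [0.7, -0.9, -10.5]
width: 0.0149
gripper_force: 21.1
clock: 9.08
position: [0.4757, 0.1495, 0.0793]
ee_rot: [0.0, 0.761, 0.648, -0.001]
contact_force: [1.7, -2.7, -10.8]
width: 0.0152
gripper_force: 21.0
case mm [-81.7  68.6  79.3] F [  1.7  -2.7 -10.8] t 9.08
0.3
shift [-0.003  0.066 -0.003]
0.6
shift [-0.029  0.12  -0.003]
0.9
shift [-0.07   0.163 -0.003]
1.2
shift [-0.122  0.193 -0.003]
1.4
shift [-0.16   0.204 -0.003]
1.571
shift [-0.194  0.207 -0.003]
1.62
shift [-0.204  0.206 -0.003]
```

```bash
python3 -m jog '[{"dx":0,"dy":0.033,"dz":0,"ax":0,"ay":0,"az":0,"grip":-1},{"dx":-0.003,"dy":0.066,"dz":0,"ax":0,"ay":0,"az":0,"grip":-1},{"dx":-0.014,"dy":0.094,"dz":0,"ax":0,"ay":0,"az":0,"grip":-1},{"dx":-0.029,"dy":0.12,"dz":0,"ax":0,"ay":0,"az":0,"grip":-1},{"dx":-0.048,"dy":0.143,"dz":0,"ax":0,"ay":0,"az":0,"grip":-1}]' 20
python3 -m jog '[{"dx":-0.022,"dy":0.02,"dz":0,"ax":0,"ay":0,"az":0,"grip":-1},{"dx":-0.048,"dy":0.038,"dz":0,"ax":0,"ay":0,"az":0,"grip":-1},{"dx":-0.074,"dy":0.05,"dz":0,"ax":0,"ay":0,"az":0,"grip":-1},{"dx":-0.112,"dy":0.061,"dz":0,"ax":0,"ay":0,"az":0,"grip":-1},{"dx":-0.146,"dy":0.064,"dz":0,"ax":0,"ay":0,"az":0,"grip":-1}]' 20
python3 -c "
from h import *
inC();st()"
```

```text
clock: 9.5
position: [0.5096, 0.1336, 0.0798]
ee_rot: [-0.001, 0.762, 0.648, 0.001]
contact_force: [-2.2, 4.1, -7.0]
width: 0.0152
gripper_force: 20.9
clock: 9.92
position: [0.5184, 0.0947, 0.0802]
ee_rot: [-0.002, 0.762, 0.648, 0.0]
contact_force: [-3.4, 23.1, -2.2]
width: 0.0154
gripper_force: 21.0
case mm [-30.7  21.3  80.2] F [-3.4 23.1 -2.2] t 9.92
{'clock': 9.9167, 'position': [0.5184, 0.0947, 0.0802], 'contact_force': [-3.3794, 23.1087, -2.2332], 'width': 0.0154, 'gripper_force': 20.9888, 'qpos': [0.0464, 0.3371, 1.8297, 0.0037, 0.9766, 0.2065]} toolx [0.161 0.987 0.003] tooly [ 0.987 -0.161 -0.002] z [-0.002  0.003 -1.   ]
```

```bash
python3 -m jog '[{"dx":0.005,"dy":0,"dz":0,"ax":0,"ay":0,"az":0,"grip":0},{"dx":0.005,"dy":0,"dz":0,"ax":0,"ay":0,"az":0,"grip":0},{"dx":0.005,"dy":0,"dz":-0.15,"ax":0,"ay":0,"az":0,"grip":0},{"dx":0.005,"dy":0,"dz":-0.3,"ax":0,"ay":0,"az":0,"grip":0},{"dx":0.005,"dy":0,"dz":-0.46,"ax":0,"ay":0,"az":0,"grip":0}]' 30|head -4
python3 -c "
from h import *
inC();go([.446,-.197,.15],np.radians(-16))"
```

```text
clock: 10.33
position: [0.5205, 0.0945, 0.1967]
ee_rot: [0.001, 0.761, 0.648, 0.0]
contact_force: [1.3, 0.7, 0.1]
case mm [-28.6  21.5 196.7] F [1.3 0.7 0.1] t 10.33
shift [-1.198 -0.109  0.188]
turn [0.002 0.001 0.076]
```

```bash
python3 -m jog '[{"dx":-0.8,"dy":-0.09,"dz":0,"ax":0,"ay":0,"az":0.076,"grip":0},{"dx":-0.8,"dy":-0.09,"dz":0,"ax":0,"ay":0,"az":0.076,"grip":0},{"dx":-0.8,"dy":-0.09,"dz":0,"ax":0,"ay":0,"az":0.076,"grip":0},{"dx":-0.8,"dy":-0.09,"dz":0,"ax":0,"ay":0,"az":0.076,"grip":0},{"dx":-0.8,"dy":-0.09,"dz":0,"ax":0,"ay":0,"az":0.076,"grip":0}]' 30|head -2
python3 -c "
from h import *
save('wrist','w7a');go([.446,-.197,.15],np.radians(-16))"
```

```text
clock: 10.75
position: [0.4658, -0.1022, 0.1966]
shift [-0.361  0.027  0.189]
turn [ 0.004  0.006 -0.002]
```

```bash
python3 -m jog '[{"dx":-0.2,"dy":0.025,"dz":0,"ax":0,"ay":0,"az":0,"grip":0},{"dx":-0.36,"dy":0.025,"dz":0.1,"ax":0,"ay":0,"az":0,"grip":0},{"dx":-0.36,"dy":0.025,"dz":0.19,"ax":0,"ay":0,"az":0,"grip":0},{"dx":-0.36,"dy":0.025,"dz":0.19,"ax":0,"ay":0,"az":0,"grip":0}]' 30|head -2
python3 -c "
from h import *
st();save('wrist','w7',None,1.25)
print(proj('w7',[.446,-.197,.022])*1.25)"
```

```text
clock: 11.13
position: [0.4445, -0.1896, 0.1447]
{'clock': 11.1333, 'position': [0.4445, -0.1896, 0.1447], 'contact_force': [-0.8771, -0.0205, -0.6901], 'width': 0.0428, 'gripper_force': 0.0, 'qpos': [-0.5454, 0.2089, 1.8293, -0.0028, 1.1061, -0.261]} toolx [ 0.279  0.96  -0.002] tooly [ 0.96  -0.279 -0.003] z [-0.004 -0.001 -1.   ]
[410.56866484 250.1196379 ]
```

View pics/w7.png

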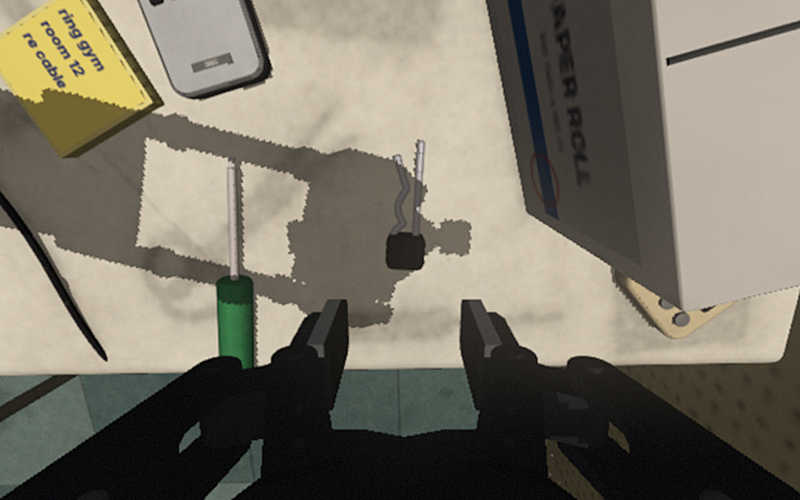

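The view (1.25x) shows the grip's top face at (406,251). The leg runs from (417,233) to its tip at (421,142), with the bow to the left of it.

```bash
python3 -c "
from h import *
im=np.load('pics/w7.npz')['img'].astype(int)
g=im[170:230,290:360].max(2)<60
ys,xs=np.nonzero(g); print(xs.min()+290,xs.max()+290,ys.min()+170,ys.max()+170)
c=ray('w7',406/1.25,251/1.25,.020); a=ray('w7',417/1.25,233/1.25,.011);b=ray('w7',420.5/1.25,142/1.25,.011)
v=b-a; t=np.arctan2(v[1],v[0]);print(c,a,b,np.linalg.norm(v),np.degrees(t))
ex=np.array([np.cos(t),np.sin(t)]);ey=np.array([-ex[1],ex[0]])
c2=b[:2]-.0765*ex+.0065*ey; print('grip from tip',c2)
go([*(c2+c[:2])/2,.003],t-np.pi/2)"
```

```text
309 339 186 215
[ 0.44268408 -0.19728143  0.02      ] [ 0.45305263 -0.18931018  0.011     ] [ 0.47201903 -0.1305818   0.011     ] 0.061715053912897874 72.10207251054366
grip from tip [ 0.44232345 -0.20138203]
shift [-0.046  0.002  0.573]
turn [-0.001  0.     0.019]
```

```bash
python3 -m jog '[{"dx":-0.046,"dy":0.002,"dz":0.16,"ax":0,"ay":0,"az":0.019,"grip":0},{"dx":-0.046,"dy":0.002,"dz":0.32,"ax":0,"ay":0,"az":0.019,"grip":0},{"dx":-0.046,"dy":0.002,"dz":0.46,"ax":0,"ay":0,"az":0.019,"grip":0},{"dx":-0.046,"dy":0.002,"dz":0.56,"ax":0,"ay":0,"az":0.019,"grip":0},{"dx":-0.046,"dy":0.002,"dz":0.56,"ax":0,"ay":0,"az":0.019,"grip":0}]' 60
python3 -c "
from h import *
st()"
python3 -m jog '[{"dx":0,"dy":0,"dz":0,"ax":0,"ay":0,"az":0,"grip":-1},{"dx":0,"dy":0,"dz":0,"ax":0,"ay":0,"az":0,"grip":-1},{"dx":0,"dy":0,"dz":0,"ax":0,"ay":0,"az":0,"grip":-1},{"dx":0,"dy":0,"dz":0,"ax":0,"ay":0,"az":0,"grip":-1}]' 60
python3 -c "
from h import *
st(); go([.43,-.17,.14],YAW)"
```

```text
clock: 11.6
position: [0.4424, -0.1963, 0.0046]
ee_rot: [-0.003, 0.807, 0.59, -0.001]
contact_force: [-0.8, -0.9, 0.0]
width: 0.0428
gripper_force: 0.0
{'clock': 11.6, 'position': [0.4424, -0.1963, 0.0046], 'contact_force': [-0.8208, -0.9081, 0.0387], 'width': 0.0428, 'gripper_force': 0.0, 'qpos': [-0.5614, 0.3899, 2.005, -0.0002, 0.7523, -0.253]} toolx [0.303 0.953 0.001] tooly [ 0.953 -0.303 -0.005] z [-0.005  0.003 -1.   ]
clock: 11.93
position: [0.4452, -0.1988, 0.0092]
ee_rot: [0.002, 0.808, 0.59, 0.001]
contact_force: [-1.5, 0.1, -1.2]
width: 0.0243
gripper_force: 61.2
{'clock': 11.9333, 'position': [0.4452, -0.1988, 0.0092], 'contact_force': [-1.5282, 0.0932, -1.1704], 'width': 0.0243, 'gripper_force': 61.2048, 'qpos': [-0.5626, 0.3827, 2.0006, -0.0001, 0.7535, -0.2534]} toolx [ 0.304  0.953 -0.001] tooly [ 0.953 -0.304  0.005] z [ 0.004 -0.003 -1.   ]
shift [ 0.09  -0.091 -0.524]
turn [ 0.003  0.001 -0.095]
```

```bash
python3 -m jog '[{"dx":0,"dy":0,"dz":-0.15,"ax":0,"ay":0,"az":0,"grip":-1},{"dx":0,"dy":0,"dz":-0.3,"ax":0,"ay":0,"az":0,"grip":-1},{"dx":0,"dy":0,"dz":-0.4,"ax":0,"ay":0,"az":-0.095,"grip":-1},{"dx":0,"dy":0,"dz":-0.4,"ax":0,"ay":0,"az":-0.095,"grip":-1},{"dx":0,"dy":0,"dz":-0.4,"ax":0,"ay":0,"az":-0.095,"grip":-1}]' 60
python3 -c "
from h import *
st(); inC(); go(C(-.0865,-.145,.1),YAW)"
```

```text
clock: 12.35
position: [0.4449, -0.1988, 0.1098]
ee_rot: [0.003, 0.762, 0.648, 0.001]
contact_force: [0.5, 0.2, -1.1]
width: 0.0244
gripper_force: 61.3
{'clock': 12.35, 'position': [0.4449, -0.1988, 0.1098], 'contact_force': [0.5086, 0.1726, -1.069], 'width': 0.0244, 'gripper_force': 61.2659, 'qpos': [-0.5631, 0.2468, 1.8786, -0.0001, 1.0097, -0.4025]} toolx [ 0.16   0.987 -0.003] tooly [ 0.987 -0.16   0.006] z [ 0.005 -0.004 -1.   ]
case mm [ -56.3 -280.1  109.8] F [ 0.5  0.2 -1.1] t 12.35
shift [ 0.541 -0.121  0.037]
turn [ 0.004  0.002 -0.   ]
```

```bash
python3 -m jog '[{"dx":0.2,"dy":-0.121,"dz":0,"ax":0,"ay":0,"az":0,"grip":-1},{"dx":0.36,"dy":-0.121,"dz":0,"ax":0,"ay":0,"az":0,"grip":-1},{"dx":0.5,"dy":-0.121,"dz":0.03,"ax":0,"ay":0,"az":0,"grip":-1},{"dx":0.54,"dy":-0.121,"dz":0.08,"ax":0,"ay":0,"az":0,"grip":-1},{"dx":0.54,"dy":-0.121,"dz":0.13,"ax":0,"ay":0,"az":0,"grip":-1}]' 60 |head -2
python3 -m jog '[{"dx":0,"dy":0,"dz":0,"ax":0,"ay":0,"az":0,"grip":-1},{"dx":0,"dy":0,"dz":0,"ax":0,"ay":0,"az":0,"grip":-1},{"dx":0,"dy":0,"dz":0,"ax":0,"ay":0,"az":0,"grip":-1}]' 60|head -2
python3 -c "
from h import *
st(); inC(); save('wrist','w8',(230,70,430,260),3)
print('pin model',proj('w8',C(-.08,-.04,.092)),proj('w8',C(-.08,-.04,.079)),'tip exp',proj('w8',C(-.08,-.0685,.079)))"
```

```text
clock: 12.77
position: [0.4338, -0.0562, 0.0736]
clock: 13.02
position: [0.4352, -0.0603, 0.0746]
{'clock': 13.0167, 'position': [0.4352, -0.0603, 0.0746], 'contact_force': [0.5324, -0.0678, -1.2525], 'width': 0.0246, 'gripper_force': 61.2301, 'qpos': [-0.2961, 0.2299, 2.0177, -0.0003, 0.8943, -0.1344]} toolx [ 0.161  0.987 -0.   ] tooly [ 0.987 -0.161 -0.   ] z [-0. -0. -1.]
case mm [ -88.1 -145.    74.6] F [ 0.5 -0.1 -1.3] t 13.02
pin model [348.47730817  -2.66620505] [345.86356157   8.73978582] tip exp [344.64141096  87.95555677]
```

View pics/w8.png

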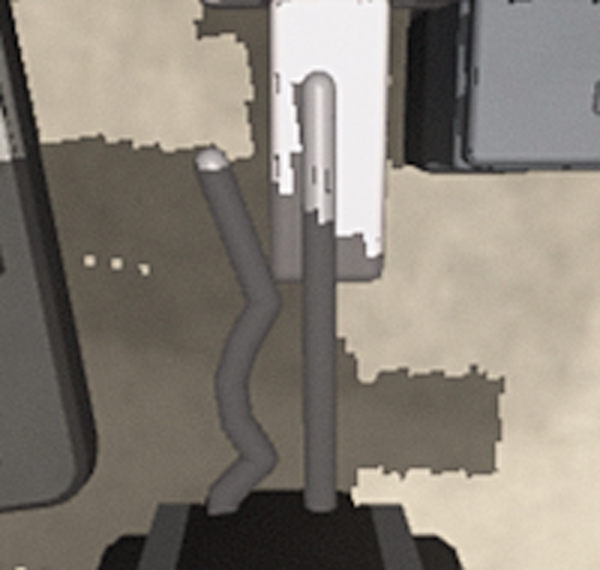

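The crop shows the leg straight from (320,505) to its tip at (318,72), with the bow on the left. The rest bar is behind it, its edges at x=272 and 383 (row 276) and at 270 and 389 (row 5).

```bash
python3 -c "
from h import *
c,s=np.cos(YAW),np.sin(YAW)
def cc(u,v,z):
    p=ray('w8',230+u/3,70+v/3,z); d=p[:2]-O; return np.round(1000*np.array([c*d[0]+s*d[1],-s*d[0]+c*d[1]]),1)
for n,a in dict(barL0=(272,276,.066),barR0=(383,278,.066),barL1=(270,5,.066),barR1=(389,5,.066),tip=(318,72,.0764),base=(320,505,.0764),bowend=(210,155,.0764)).items(): print(n,cc(*a))
"
```

```text
barL0 [ -89.9 -100.6]
barR0 [ -72.5 -100.9]
barL1 [-90. -61.]
barR1 [-72.7 -61. ]
tip [-83.4 -70.7]
base [ -82.5 -134.8]
bowend [-98.5 -81.8]
```

```bash
python3 -m jog '[{"dx":0,"dy":0.0044,"dz":-0.0104,"ax":0,"ay":0,"az":0.009,"grip":-1},{"dx":0,"dy":0.0044,"dz":-0.0104,"ax":0,"ay":0,"az":0.009,"grip":-1},{"dx":0,"dy":0.0044,"dz":-0.0104,"ax":0,"ay":0,"az":0.009,"grip":-1}]' 60|head -2
python3 -c "
from h import *
st(); inC(); im,K,wc=cam('wrist'); np.savez('pics/w9.npz',img=im,K=K,wc=wc)
c,s=np.cos(YAW),np.sin(YAW)
g=im.astype(int).mean(2)
for v in (120,140,150): print(v,g[v,312:372].astype(int).tolist())
print(proj('w9',C(-.0813,-.06,.079)),proj('w9',C(-.0813,-.1,.079)))
"
```

```text
clock: 13.32
position: [0.4369, -0.0607, 0.0778]
{'clock': 13.3167, 'position': [0.4369, -0.0607, 0.0778], 'contact_force': [-0.3757, 0.3437, -0.9679], 'width': 0.0242, 'gripper_force': 61.2461, 'qpos': [-0.296, 0.2269, 2.0112, -0.0, 0.902, -0.1202]} toolx [ 0.175  0.985 -0.   ] tooly [ 0.985 -0.175  0.001] z [ 0.001 -0.    -1.   ]
case mm [ -86.3 -145.1   77.8] F [-0.4  0.3 -1. ] t 13.32
120 [87, 83, 100, 170, 214, 237, 241, 239, 238, 239, 238, 237, 238, 239, 241, 247, 197, 106, 103, 121, 152, 169, 181, 206, 225, 213, 186, 172, 153, 130, 223, 245, 240, 239, 238, 238, 239, 240, 232, 190, 116, 76, 85, 91, 93, 94, 99, 74, 30, 29, 31, 36, 34, 40, 41, 42, 43, 43, 44, 43]
140 [78, 86, 84, 91, 105, 113, 121, 126, 127, 121, 126, 122, 124, 121, 120, 121, 121, 123, 107, 115, 150, 168, 177, 199, 226, 214, 185, 174, 155, 131, 220, 244, 238, 238, 237, 237, 238, 236, 224, 165, 162, 188, 183, 181, 179, 179, 176, 175, 176, 175, 176, 176, 174, 177, 176, 176, 179, 179, 178, 180]
150 [98, 91, 85, 74, 81, 106, 120, 124, 122, 121, 120, 120, 122, 118, 119, 121, 120, 125, 99, 76, 82, 93, 95, 95, 99, 95, 94, 93, 82, 92, 114, 128, 122, 119, 119, 116, 110, 94, 174, 166, 158, 187, 180, 177, 178, 177, 175, 174, 172, 172, 173, 175, 173, 176, 175, 182, 178, 182, 182, 183]
[333.97530762  65.89227926] [334.59922584 163.69290849]
```

```bash
python3 -m jog '[{"dx":0.04,"dy":-0.0022,"dz":0,"ax":0,"ay":0,"az":0,"grip":-1},{"dx":0.07,"dy":-0.0026,"dz":0,"ax":0,"ay":0,"az":0,"grip":-1},{"dx":0.09,"dy":-0.003,"dz":0,"ax":0,"ay":0,"az":0,"grip":-1},{"dx":0.11,"dy":-0.0033,"dz":0,"ax":0,"ay":0,"az":0,"grip":-1},{"dx":0.12,"dy":-0.0034,"dz":0,"ax":0,"ay":0,"az":0,"grip":-1}]' 60
python3 -c "
from h import *
inC()"
```

```text
clock: 13.78
position: [0.4407, -0.0294, 0.0772]
ee_rot: [-0.0, 0.766, 0.643, 0.0]
contact_force: [0.7, 0.5, -0.8]
width: 0.0245
gripper_force: 61.2
case mm [ -87.6 -113.5   77.2] F [ 0.7  0.5 -0.8] t 13.78
```

```bash
python3 -m jog '[{"dx":0.03,"dy":-0.0005,"dz":0,"ax":0,"ay":0,"az":0,"grip":-1},{"dx":0.05,"dy":-0.0008,"dz":0,"ax":0,"ay":0,"az":0,"grip":-1},{"dx":0.07,"dy":-0.001,"dz":0,"ax":0,"ay":0,"az":0,"grip":-1},{"dx":0.08,"dy":-0.0012,"dz":0,"ax":0,"ay":0,"az":0,"grip":-1}]' 60
python3 -m jog '[{"dx":0.02,"dy":-0.0003,"dz":0,"ax":0,"ay":0,"az":0,"grip":-1},{"dx":0.03,"dy":-0.0005,"dz":0,"ax":0,"ay":0,"az":0,"grip":-1}]' 60|grep -E "pos|cont|width"
python3 -m jog '[{"dx":0.015,"dy":-0.0002,"dz":0,"ax":0,"ay":0,"az":0,"grip":-1},{"dx":0.02,"dy":-0.0003,"dz":0,"ax":0,"ay":0,"az":0,"grip":-1}]' 60|grep -E "pos|cont|width"
python3 -c "
from h import *
inC()"
```

```text
clock: 14.12
position: [0.4438, -0.01, 0.0772]
ee_rot: [-0.0, 0.766, 0.643, -0.0]
contact_force: [-0.3, -0.3, -1.1]
width: 0.0238
gripper_force: 61.2
position: [0.4442, -0.0029, 0.077]
contact_force: [-2.7, -1.2, -0.1]
width: 0.0244
position: [0.4452, 0.0024, 0.077]
contact_force: [-1.9, -0.5, -0.4]
width: 0.0241
case mm [-88.2 -81.5  77. ] F [-1.9 -0.5 -0.4] t 14.45
```

```bash
for i in 1; do :; done
python3 -m jog '[{"dx":0.01,"dy":0,"dz":0,"ax":0,"ay":0,"az":0,"grip":-1},{"dx":0.015,"dy":0,"dz":0,"ax":0,"ay":0,"az":0,"grip":-1}]' 60|grep -E "pos|cont|width"
python3 -m jog '[{"dx":0.008,"dy":0,"dz":0,"ax":0,"ay":0,"az":0,"grip":-1},{"dx":0.012,"dy":0,"dz":0,"ax":0,"ay":0,"az":0,"grip":-1}]' 60|grep -E "pos|cont|width"
python3 -m jog '[{"dx":0.006,"dy":0,"dz":0,"ax":0,"ay":0,"az":0,"grip":-1},{"dx":0.008,"dy":0,"dz":0,"ax":0,"ay":0,"az":0,"grip":-1},{"dx":0.008,"dy":0,"dz":0,"ax":0,"ay":0,"az":0,"grip":-1}]' 60|grep -E "pos|cont|width"
python3 -c "
from h import *
inC(); save('wrist','w10');print('home grip tcp', 'pin',proj('w10',C(-.0813,-.04,.092)))"
```

```text
position: [0.4462, 0.0058, 0.0771]
contact_force: [-2.3, -0.0, -0.4]
width: 0.0248
position: [0.4471, 0.0086, 0.0773]
contact_force: [-1.9, 0.2, -0.9]
width: 0.0243
position: [0.4477, 0.0105, 0.0773]
contact_force: [-1.6, 0.8, -1.1]
width: 0.0243
case mm [-87.  -73.1  77.3] F [-1.6  0.8 -1.1] t 15.03
home grip tcp pin [337.72216959 198.15272912]
```

```bash
python3 -c "
from h import *
a=np.load('pics/w9.npz')['img'];b=np.load('pics/w10.npz')['img']
G=lambda i: cv2.cvtColor(i,cv2.COLOR_RGB2GRAY)
a,b=G(a),G(b)
for n,(u0,v0,u1,v1) in dict(bowend=(290,114,326,170),bowmid=(298,165,324,215),bowroot=(295,205,325,242),legtip=(324,88,348,130),legbase=(328,215,346,245),grip=(270,225,375,262)).items():
    S=14; r=cv2.matchTemplate(b[v0-S:v1+S,u0-S:u1+S],a[v0:v1,u0:u1],cv2.TM_CCOEFF_NORMED)
    _,m,_,l=cv2.minMaxLoc(r); print(n,round(m,2),l[0]-S,l[1]-S, 'zero',round(float(r[S,S]),2))
for v in (112,122,132,142,152,162,172,182,192,202,212,222,230,236): print(v,b[v,280:360:2].tolist())
"
```

```text
bowend 0.65 -14 -7 zero 0.55
bowmid 0.26 -1 1 zero 0.15
bowroot 0.91 -1 0 zero 0.89
legtip 0.78 0 0 zero 0.78
legbase 0.95 0 0 zero 0.95
grip 0.72 0 0 zero 0.72
112 [185, 186, 186, 190, 185, 183, 165, 192, 201, 234, 232, 232, 234, 237, 237, 235, 239, 239, 245, 247, 240, 236, 196, 124, 126, 107, 163, 185, 231, 184, 151, 225, 238, 238, 239, 238, 237, 237, 237, 238]
122 [91, 90, 93, 93, 90, 88, 118, 178, 189, 179, 143, 210, 237, 237, 243, 79, 93, 95, 99, 96, 97, 159, 246, 168, 125, 102, 159, 187, 229, 187, 152, 225, 237, 239, 238, 238, 236, 237, 238, 239]
132 [93, 94, 97, 98, 93, 93, 95, 74, 92, 98, 98, 94, 85, 104, 125, 121, 107, 96, 243, 236, 236, 234, 236, 245, 111, 112, 158, 181, 227, 186, 154, 226, 237, 238, 238, 239, 236, 236, 236, 237]
142 [93, 95, 95, 96, 94, 97, 95, 91, 111, 83, 88, 96, 101, 96, 88, 79, 103, 101, 102, 100, 100, 100, 103, 102, 101, 87, 80, 188, 224, 187, 165, 87, 158, 156, 160, 160, 171, 172, 176, 175]
152 [86, 90, 91, 91, 92, 96, 96, 85, 111, 123, 105, 88, 90, 96, 103, 97, 90, 96, 130, 128, 128, 128, 128, 131, 131, 107, 89, 99, 106, 98, 89, 113, 222, 240, 239, 
[... 942 characters left out ...]
212 [96, 94, 94, 91, 90, 94, 99, 94, 85, 105, 123, 86, 83, 90, 95, 97, 92, 77, 112, 129, 129, 108, 72, 83, 83, 87, 90, 95, 93, 94, 94, 94, 95, 90, 85, 81, 132, 136, 132, 134]
222 [90, 90, 92, 92, 91, 92, 92, 91, 93, 91, 91, 95, 92, 92, 82, 76, 88, 94, 96, 94, 79, 104, 116, 113, 116, 121, 76, 94, 98, 96, 86, 109, 123, 119, 124, 120, 92, 93, 98, 91]
230 [93, 93, 90, 91, 88, 95, 92, 93, 89, 86, 81, 77, 90, 94, 95, 92, 90, 79, 77, 92, 113, 122, 123, 121, 121, 121, 77, 88, 97, 94, 86, 108, 124, 122, 125, 115, 113, 188, 181, 182]
236 [88, 93, 95, 92, 95, 91, 93, 96, 94, 64, 85, 93, 93, 89, 87, 44, 24, 24, 25, 26, 23, 26, 26, 21, 27, 23, 78, 92, 95, 95, 89, 39, 26, 21, 123, 119, 122, 203, 189, 183]
```

```bash
python3 -m jog '[{"dx":0.006,"dy":0,"dz":0,"ax":0,"ay":0,"az":0,"grip":-1},{"dx":0.012,"dy":0,"dz":0,"ax":0,"ay":0,"az":0,"grip":-1},{"dx":0.016,"dy":0,"dz":0,"ax":0,"ay":0,"az":0,"grip":-1},{"dx":0.016,"dy":0,"dz":0,"ax":0,"ay":0,"az":0,"grip":-1}]' 60|grep -E "pos|cont|width"
python3 -c "
from h import *
inC(); save('wrist','w11')
a=np.load('pics/w9.npz')['img'];b=np.load('pics/w11.npz')['img']
G=lambda i: cv2.cvtColor(i,cv2.COLOR_RGB2GRAY)
a,b=G(a),G(b)
for v in (122,132,142,152,162,172,182,192,202,212): print(v,'|',a[v,290:326:2].tolist(),'|',b[v,290:326:2].tolist())
print(b[160:226:2,334].tolist(),b[160:226:2,326].tolist())
"
```

```text
position: [0.4487, 0.0143, 0.0774]
contact_force: [0.3, -0.0, 0.2]
width: 0.0242
case mm [-86.7 -69.1  77.4] F [ 0.3 -0.   0.2] t 15.42
122 | [94, 81, 75, 138, 172, 182, 173, 135, 144, 111, 86, 93, 99, 141, 245, 238, 238, 240] | [91, 80, 125, 154, 154, 189, 178, 106, 240, 243, 242, 158, 92, 131, 160, 243, 235, 236]
132 | [92, 92, 87, 86, 78, 91, 96, 96, 91, 80, 89, 89, 83, 107, 225, 248, 242, 240] | [93, 88, 103, 116, 77, 93, 101, 98, 87, 87, 44, 38, 101, 96, 94, 72, 250, 255]
142 | [88, 93, 94, 89, 92, 90, 77, 92, 95, 97, 92, 77, 81, 107, 119, 124, 121, 121] | [93, 94, 96, 117, 125, 109, 82, 92, 98, 101, 93, 78, 125, 127, 125, 122, 121, 126]
152 | [88, 91, 92, 88, 90, 90, 92, 84, 81, 90, 96, 96, 92, 77, 122, 123, 120, 122] | [100, 97, 93, 112, 123, 108, 127, 107, 83, 94, 103, 99, 96, 83, 135, 131, 130, 132]
162 | [93, 96, 94, 92, 95, 96, 93, 90, 90, 80, 80, 93, 92, 94, 89, 74, 82, 87] | [91, 97, 94, 115, 120, 107, 128, 125, 129, 111, 81, 96, 104, 102, 91, 82, 130, 126]
172 | [95, 91, 89, 90, 91, 92, 91, 94, 93, 91, 90, 80, 92, 95, 94, 92, 83, 87] | [90, 92, 82, 144, 241, 190, 117, 1
[... 306 characters left out ...]
 90, 94, 116, 119, 99, 88, 94, 95, 91, 90, 71, 68, 87, 91, 94, 99]
202 | [104, 103, 105, 104, 106, 108, 74, 84, 92, 91, 87, 68, 104, 102, 104, 99, 100, 103] | [93, 90, 90, 92, 112, 122, 79, 90, 96, 97, 89, 82, 79, 86, 93, 96, 98, 101]
212 | [111, 106, 107, 106, 105, 108, 107, 78, 89, 93, 95, 91, 85, 68, 109, 103, 105, 105] | [97, 99, 99, 93, 109, 118, 119, 79, 92, 96, 99, 94, 89, 75, 87, 92, 92, 98]
[101, 100, 99, 101, 98, 99, 99, 101, 102, 96, 88, 86, 95, 99, 104, 106, 108, 104, 103, 106, 102, 104, 102, 102, 102, 98, 100, 99, 99, 99, 96, 90, 82] [129, 123, 106, 130, 127, 122, 65, 71, 73, 71, 75, 69, 114, 146, 94, 97, 99, 101, 100, 102, 100, 98, 102, 98, 99, 98, 101, 96, 94, 91, 87, 76, 111]
```

```bash
python3 -m jog '[{"dx":0,"dy":0,"dz":0.005,"ax":0,"ay":0,"az":0,"grip":-1},{"dx":0,"dy":0,"dz":0.005,"ax":0,"ay":0,"az":0,"grip":-0.1},{"dx":0,"dy":0,"dz":0.005,"ax":0,"ay":0,"az":0,"grip":-0.1},{"dx":0,"dy":0,"dz":0.005,"ax":0,"ay":0,"az":0,"grip":-0.1},{"dx":0,"dy":0,"dz":0.005,"ax":0,"ay":0,"az":0,"grip":-0.1}]' 60|grep -E "pos|cont|width"
python3 -m jog '[{"dx":0,"dy":0,"dz":-0.06,"ax":0,"ay":0,"az":0,"grip":-0.1},{"dx":0,"dy":0,"dz":-0.15,"ax":0,"ay":0,"az":0,"grip":-0.1},{"dx":0,"dy":0,"dz":-0.3,"ax":0,"ay":0,"az":0,"grip":-0.1},{"dx":0,"dy":0,"dz":-0.46,"ax":0,"ay":0,"az":0,"grip":-0.1},{"dx":0,"dy":0,"dz":-0.46,"ax":0,"ay":0,"az":0,"grip":-0.1}]' 60|grep -E "pos|cont|width"
python3 -c "
from h import *
inC(); save('wrist','w12')
im=np.load('pics/w12.npz')['img']; g=cv2.cvtColor(im,cv2.COLOR_RGB2GRAY)
f='w12'; H=lambda x,y,z: proj(f,C(x/1000,y/1000,z/1000))
print('grip top',H(-87.8,-70.7,88),'tip',H(-81.3,5.8,79),'pin',H(-81.3,-40,92),'knob',H(-30,20,100))
u,v=H(-87.8,-70.7,88).round().astype(int)
print('grip rows'); 
for k in range(-30,31,6): print(v+k,g[v+k,u-30:u+31:4].tolist()) if 0<=v+k<400 else None
u,v=H(-81.3,0,79).round().astype(int)
print('leg',u,v)
for k in range(-16,20,4): print(v+k,g[v+k,u-24:u+25:2].tolist())
u,v=H(-30,20,100).round().astype(int)
m=(g[v-40:v+40,u-40:u+40]<45).astype(np.uint8); n,l,s,c=cv2.connectedComponentsWithStats(m); print('knob',u,v,[(s[i].tolist(),(c[i]+[u-40,v-40]).round(1).tolist()) for i in range(1,n) if s[i,4]>60])
"
```

```text
position: [0.4482, 0.0142, 0.0761]
contact_force: [0.1, -0.4, -0.4]
width: 0.0385
position: [0.453, 0.0137, 0.198]
contact_force: [1.5, -0.0, 0.2]
width: 0.0384
case mm [-82.4 -69.  198. ] F [ 1.5 -0.   0.2] t 16.3
grip top [315.14968448 198.91902345] tip [321.55049535 100.35151264] pin [322.68097526 161.86256333] knob [394.77022833  77.26870065]
grip rows
169 [75, 81, 81, 80, 101, 82, 90, 99, 74, 85, 85, 109, 237, 234, 226, 69]
175 [83, 84, 84, 82, 101, 85, 85, 91, 116, 81, 96, 114, 187, 231, 222, 224]
181 [82, 86, 84, 85, 71, 85, 25, 27, 26, 89, 52, 104, 82, 90, 36, 54]
187 [78, 81, 83, 83, 23, 31, 28, 29, 29, 33, 34, 32, 139, 86, 35, 58]
193 [78, 82, 82, 81, 29, 26, 29, 32, 34, 31, 35, 32, 142, 163, 59, 57]
199 [82, 83, 85, 86, 30, 29, 26, 33, 28, 32, 34, 31, 143, 168, 160, 74]
205 [79, 81, 83, 87, 26, 32, 34, 31, 34, 37, 36, 33, 150, 161, 159, 163]
211 [80, 79, 80, 76, 72, 21, 15, 26, 29, 38, 39, 106, 151, 161, 161, 167]
217 [79, 72, 80, 83, 80, 80, 82, 81, 106, 107, 107, 220, 156, 168, 172, 169]
223 [80, 80, 80, 85, 85, 83, 83, 75, 99, 88, 213, 210, 158, 157, 165, 171]
229 [92, 
[... 581 characters left out ...]
, 179, 57]
108 [137, 229, 226, 226, 227, 226, 225, 225, 231, 178, 133, 196, 136, 210, 227, 226, 226, 225, 225, 227, 226, 225, 228, 181, 43]
112 [131, 229, 226, 226, 227, 225, 225, 227, 237, 95, 136, 170, 95, 213, 227, 226, 225, 226, 224, 226, 224, 225, 228, 178, 37]
116 [135, 128, 134, 205, 229, 239, 192, 198, 238, 161, 124, 199, 141, 202, 226, 225, 225, 224, 226, 226, 226, 225, 229, 166, 53]
120 [69, 146, 203, 134, 200, 68, 83, 83, 93, 185, 116, 200, 150, 202, 227, 225, 225, 225, 225, 225, 226, 225, 230, 176, 63]
124 [117, 174, 152, 197, 141, 148, 118, 118, 216, 90, 111, 198, 156, 198, 226, 225, 225, 224, 224, 225, 225, 225, 230, 174, 33]
knob 395 77 [([21, 29, 27, 25, 489], [388.9, 78.4])]
```

```bash
python3 -c "
from h import *
inC(); print(manip.sign_off())"
```

```text
case mm [-84.1 -69.1 195.1] F [-0.1 -1.5 -0.5] t 16.35
the job is handed in; nothing more can be done
None
```

I put the stick in the case, shut the lid and swung the latch over it to its stop. The cotter's leg is through the pin with the bow snapped over, everything is released, and I handed the job in at about 16 s; no verdict came back.

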